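# Zero the oil colorimeter and read the oil cell

### The job

Take a colour reading of the oil on the bench colorimeter. Push the sprung cell carriage fully home by its thumb pad and keep it there for a good second, so that the instrument zeroes on the blank; then let go, so that the carriage springs part of the way back and stays latched behind its pawl with the oil cell in the beam, and press the round key fully down and release it. The glass cells must not be touched or come out of the carriage, and the other things on the bench stay where they are.

Things in the scene. Friction and masses are not known exactly. Their poses are not given: they have to be found in the camera images.
- colorimeter: white bench colorimeter, fixed, 300 (x) x 240 (y) mm, flat top 70 mm above the bench. Origin: centre of its underside. +x from its front (robot side) to its back, +y its left, +z up; x, y below (mm) are in these axes. An aluminium carriage runs on the top along +x, between rails 88 mm above the bench, into a hood. Before the pad of the carriage when out lie 52 mm of free flat top for the fingers
- hood_top (a point): centre of the roof of the black hood, 140 mm above the bench, at x +74, y +35 of the colorimeter; the hood spans x +23 to +125, y -22 to +92. Right of it stands the display console, x +15 to +125, y -113 to -27, up to 112 mm above the bench
- pawl_post (a point): top of the post of the sprung steel pawl, 110 mm above the bench, at x -65, y +97 of the colorimeter, beside the carriage's left edge. The pawl, 8 mm thick, lies just over the carriage's top and its tip reaches in to y +73 at x -17. Behind the post it has a short release tail with a black knob, up to y +110. It works by itself
- push_pad (a point): centre of the front surface of the carriage's black rubber thumb pad, 60 mm wide (y), 28 mm high, 91 mm above the bench; it faces the colorimeter's -x. At x -98, y +35 when the carriage is out; it moves with it and stays 61 mm or more before the hood. The carriage is 96 mm wide, 135 mm long, its flat top 108 mm above the bench. Push along the colorimeter's +x
- carriage (a joint): carriage travel in m along the colorimeter's +x: 0 = out (start), 0.060 = fully home on the end stop (counts from 0.055). A spring drives it out, 4 N at 0 to 9 N at 0.060, plus drag of 40 N per m/s. Its stop pin lifts the pawl on the way in; let go after that, it returns and rests latched at 0.036 (0.032 to 0.040 counts). Let go before about 0.040 it comes all the way out
- key_top (a point): centre of the top of the round black key, 26 mm diameter in a grey collar of 42 mm, right of the carriage at x -65, y -72 of the colorimeter, 92 mm above the bench. It goes straight down
- key (a joint): travel of the key in m: 0 = up, 0.006 = fully down, takes 5 N; counts as pressed from 0.004; springs back
- cell_blank: stoppered clear glass cell, 14 (x) x 24 (y) x 42 mm, standing loose in a pocket of the carriage with 22 mm above the carriage's top (up to 130 mm above the bench), its centre 83 mm behind the pad surface; origin at the centre of its underside
- cell_oil: the same cell with oil (amber), in the next pocket, 107 mm behind the pad surface; origin at the centre of its underside
- dropper_bottle: amber glass dropper bottle with a rubber teat, 48 mm diameter, 102 mm high; origin at the centre of its underside
- weighing_bottle: low clear glass weighing bottle with lid, 52 mm diameter, 62 mm high; origin at the centre of its underside
- beaker: clear glass beaker, 64 mm rim diameter, 85 mm high; origin at the centre of its underside
- open_jar: open amber glass jar, 48 mm diameter, 58 mm high, standing on the bench before the colorimeter's front; origin at the centre of its underside
- cell_case: flat closed case for spare cells, 60 x 95 x 27 mm, lying on the bench before the colorimeter's front; origin at the centre of its underside
- reagent_carton: blue carton, 75 x 110 x 90 mm, at the right of the bench; origin at the centre of its underside
- brush: cleaning brush, 190 mm long, lying at the left of the bench

How it is judged:
On the way, in this order (a step that is already met when the one before it is completed fails the run):
1. the carriage is held fully home (0.055 or more) for 0.8 s (value of joint carriage above 0.055 m), for 0.8 s.
2. the carriage is let go and rests latched (0.032 to 0.040) (value of joint carriage between 0.032 and 0.04 m and contact force between the fingers and colorimeter below 0.3 N), for 0.2 s.
3. the key is pressed down (0.004 or more) with the carriage latched (value of joint carriage between 0.032 and 0.04 m and value of joint key above 0.004 m), for 0.04 s.
At the end, for the whole second after the job is handed in: the carriage rests latched at 0.032 to 0.040 m, nothing touching it, the key is up again (under 1.5 mm), both cells stand upright (within 0.12 rad) and seated in their pockets (underside within 6 mm of 88 mm above the bench), and every other loose thing is within 30 mm of where it stood (all of step 2 and velocity of joint carriage between -0.003 and 0.003 m/s and value of joint key below 0.0015 m and height (world z) of cell_blank between 0.082 and 0.094 m and angle between each of cell_blank, cell_oil's own z axis and vertical below 0.12 rad and linear speed of each of cell_blank, cell_oil below 0.02 m/s and height (world z) of cell_oil between 0.082 and 0.094 m and distance of each of dropper_bottle, weighing_bottle, beaker, open_jar, cell_case, reagent_carton, brush from where it was at the start of the episode below 0.03 m).
It fails at once if a glass cell is touched by the robot (over 0.5 N) (contact force between any of the fingers, the arm and cell_blank above 0.5 N or contact force between any of the fingers, the arm and cell_oil above 0.5 N).
It fails at once if a glass cell is lifted over 10 mm or tipped over 0.3 rad (height (world z) of any of cell_blank, cell_oil above 0.098 m or angle between any of cell_blank, cell_oil's own z axis and vertical above 0.3 rad).
It fails at once if another thing on the bench is moved over 30 mm or lifted (distance of any of dropper_bottle, weighing_bottle, beaker, open_jar, cell_case, reagent_carton, brush from where it was at the start of the episode above 0.03 m).
It also fails if it takes over 38 s, if anything falls off the work surface, if the arm or the gripper's body presses on something with over 40 N, if the wrist force passes 120 N, or if a joint passes its speed limit or range.

### The arm

A 6-joint arm with a two-finger parallel gripper is mounted at the origin on the work surface. World frame = base frame: x ahead of the robot, y to its left, z up, the work surface at z = 0. Lengths are in m, angles in rad, forces in N, time in s.
With the tool pointing down it reaches from about 0.275 to 0.975 m from the base axis. Payload 8.4 kg.
Tool frame: the origin (TCP) lies on the centre line of the jaws, within the pads' length; the fingertips stand 19 mm ahead of it and the grasp point (between the pads) is the TCP; z points along the fingers, y is the direction in which the jaws open and shut (so a half turn about z gives the same grasp; the last joint's range is limited). The gripper opens to 92 mm and grips with 3 to 60 N. Pads are 20 mm wide; open, the fingers measure 128 mm over their backs; the gripper's body (75 mm by 189 mm) begins 69 mm behind the grasp point.
Start: joints at [-1.251, 0.353, 1.633, -0, 1.155, -0.002], TCP at [0.198, -0.593, 0.234] pointing down, gripper open.
Joint ranges: [-2.63, 2.63], [-0.92, 2.1], [0.06, 2.66], [-1.3, 4.44], [0, 2.69], [-3.02, 3.02]. Speed limits (rad/s): [2.22, 2.22, 2.79, 3.14, 3.14, 3.14].

### API

Orientations are given as a unit quaternion [x, y, z, w].
In Python, from station import get_state, grab_frame, close_job gives the robot as it stands.
- The arm moves only by the tool carry_out, never from a script. Its argument "plan" is one flat list of numbers, 5 for each row, row after row: the gripper's target within -1 to 1 (shut at 1, half-way at 0, fully open at -1), then the shift along the world's x, y, z in mm, then the turn about the world's z in rad. In form: [hand, tx, ty, tz, yaw, hand, tx, ty, tz, yaw, ...]. A call has 1 to 10 rows; each row shifts and turns the commanded pose from where the row before left it; what a row does not reach is not made up. A row lasts 1/10 s, in which the tool goes at most 50 mm and 8.59 degrees, less where a joint would pass 70% of its speed; a pose out of reach is approached as far as the arm can. A call with a gripper value outside its range is refused whole. The fingers move at their own pace and stop on an object; "force" is the grip in N (left out, the last holds). Time passes only in rows, so rows that do not move let the fingers close. It gives the time, the measured TCP pose, the force and the opening at its end, in the units of the state.
- get_state(): the state, without advancing time (a new reading comes with each control period).
- grab_frame(name): name is "side" or "top"; returns a dict with "img" (384x512x3 uint8, red, green, blue), "mtx" (3x3 intrinsics, pixels), "distortion" ([k1, k2, p1, p2, k3] as OpenCV has them; the pictures are not rectified), "R" (3x3) and "t" (3): a world point X has camera coordinates R X + t. Camera axes: x right, y down, z forward; pixel columns grow to the right and rows downward; lengths in m; the calibration is good to about 2 mm. A picture is of the moment at which its call begins. There is no depth.
- close_job(): hands the job in, once; it reports no verdict.
The state is a dict: "time": time; "joint_positions": joint angles; "joint_velocities": joint speeds; "effort": joint torques, N m; "ee_pos": TCP position; "orientation": TCP orientation; "force": force on the tool from outside, world axes, zero at the start; "moment": the same for the moment, N m; "finger_gap": finger opening in m.
Only numpy, scipy, OpenCV 4.12 (cv2) and the standard library are available. Lean on these libraries where they do the work, as an engineer would, in place of code of your own. Each camera call takes 0.05 s, during which the arm holds its last target. There are 200 camera calls.

## Working session

There is one attempt and no reset: what is moved stays moved. The work goes in short steps, Python scripts to look and compute and a tool call to move; the robot and the scene stay as the last step left them, time stands still between calls to the robot, and variables do not carry over. Pictures are saved under pics/ and viewed, about 8 in all and at most 12, crops included, and the job is handed in when it is done.

Besides the shell and the picture viewer there is one more tool, called after "Request:" as name(argument=value, ...) on one line, values as JSON. carry_out: Moves the arm, as the interface text tells. Its arguments: {"type":"object","properties":{"plan":{"type":"array","items":{"type":"number"}},"force":{"type":"number"}},"required":["plan"]}

```bash
mkdir -p pics
cat > h.py <<'E'
import numpy as np, cv2
from station import get_state, grab_frame, close_job
def ray(f,uv):
    p=cv2.undistortPoints(np.array([[uv]],float),np.array(f["mtx"]),np.array(f["distortion"]))[0,0]
    R=np.array(f["R"]);t=np.array(f["t"]);return -R.T@t, R.T@np.array([p[0],p[1],1])
def onz(f,uv,z):
    c,d=ray(f,uv);return c+d*(z-c[2])/d[2]
def proj(f,X):
    return cv2.projectPoints(np.array(X,float).reshape(-1,1,3),cv2.Rodrigues(np.array(f["R"]))[0],np.array(f["t"],float),np.array(f["mtx"]),np.array(f["distortion"]))[0][:,0]
def snap(n,name):
    f=grab_frame(n);cv2.imwrite(f"pics/{name}.png",cv2.resize(f["img"][:,:,::-1],(800,600)));np.save(f"pics/{name}.npy",f,allow_pickle=True);return f
E
python3 -c "
from h import *
for n in('top','side'):
    f=snap(n,n+'0');print(n,-np.array(f['R']).T@f['t'])
print(get_state())"
```

```text
top [ 0.3881072  -0.03487191  1.64772882]
side [ 0.011194   -1.1741775   1.23507836]
{'time': 0.1, 'joint_positions': array([-1.25142024e+00,  3.53564768e-01,  1.63404089e+00,  2.06354590e-05,
        1.15518895e+00, -2.35953881e-03]), 'joint_velocities': array([-0.00044214, -0.00038485, -0.00191891, -0.00048084, -0.0002373 ,
        0.00044375]), 'effort': array([ 6.24853760e-05, -5.94904053e+01, -3.34930909e+01,  6.98288181e-02,
        1.84683729e-02, -4.90816637e-05]), 'ee_pos': array([ 0.19753526, -0.59253192,  0.23295564]), 'orientation': array([ 9.87089143e-01,  1.60170728e-01, -8.55426863e-05, -5.94931653e-04]), 'force': array([-0.00191295, -0.2506652 , -0.69821016]), 'moment': array([ 0.00179292,  0.02015513, -0.05472935]), 'finger_gap': 0.09210017169155943}
```

View pics/top0.png

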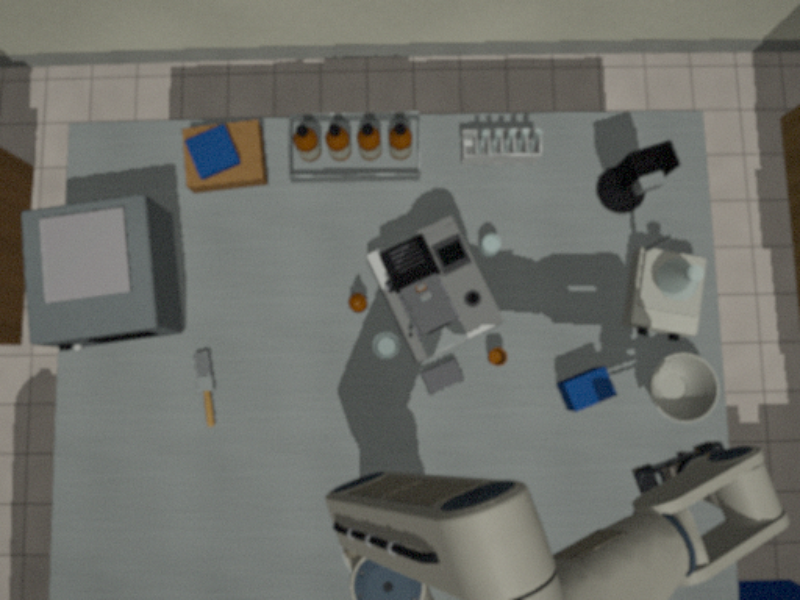

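View pics/side0.png

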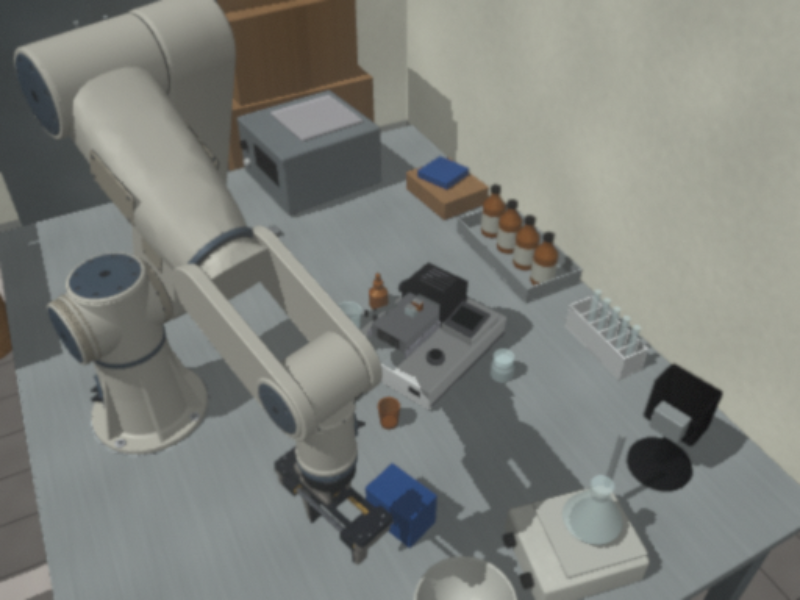

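The top view shows the colorimeter with its corners near (368,255), (450,215), (502,320) and (418,362). The key is at (473,298) and the hood around (410,260). The side view agrees. Next I'll refine the pose from the key, hood and corners.

```bash
cat > fit.py <<'E'
from h import *
f=np.load('pics/top0.npy',allow_pickle=True).item();img=f['img'];s=0.64
# key: dark blob near (473,298)
g=img.max(2)
def blob(u,v,r,th):
    u,v=u*s,v*s;m=np.zeros_like(g);a,b=int(u-r),int(v-r)
    m[b:b+2*r,a:a+2*r]=(g[b:b+2*r,a:a+2*r]<th)
    n,l,st,c=cv2.connectedComponentsWithStats(m)
    i=1+np.argmax(st[1:,4]);return c[i]+0.0,st[i]
print('g key',g[int(298*s),int(473*s)],'around',g[int(298*s),int(473*s)-14:int(473*s)+15])
kc,ks=blob(473,298,8,75);print(kc/s,ks)
W=[onz(f,kc,.092)[:2]]
M=[(-65,-72)]
for uv,m in [((368,255),(150,120)),((450,215),(150,-120)),((502,320),(-150,-120)),((418,362),(-150,120))]:
    W.append(onz(f,np.array(uv)*s,.07)[:2]);M.append(m)
W=np.array(W);M=np.array(M)/1e3
mc,wc=M.mean(0),W.mean(0);A=(M-mc).T@(W-wc)
th=np.arctan2(A[0,1]-A[1,0],A[0,0]+A[1,1]);R=np.array([[np.cos(th),-np.sin(th)],[np.sin(th),np.cos(th)]])
o=wc-R@mc;print('yaw',th,'origin',o);print('resid mm',((M@R.T+o-W)*1e3).round(1))
np.save('pose.npy',[o[0],o[1],th])
def P(x,y,z):return np.r_[o+R@np.array([x,y])/1e3,z/1e3]
pts=dict(pad=(-98,35,91),padL=(-98,65,91),padR=(-98,5,91),key=(-65,-72,92),hood=(74,35,140),post=(-65,97,110),blank=(-15,35,130),oil=(9,35,130),
 h1=(23,-22,140),h2=(125,-22,140),h3=(23,92,140),h4=(125,92,140),c1=(150,120,70),c2=(150,-120,70),c3=(-150,-120,70),c4=(-150,120,70))
import sys
x0,y0,k=215,125,6
big=cv2.resize(img[y0:y0+125,x0:x0+130,::-1],None,fx=k,fy=k,interpolation=cv2.INTER_CUBIC)[:600]
big=cv2.convertScaleAbs(big,alpha=1.5)
for n,p in pts.items():
    X=P(*p);u=(proj(f,X)[0]-[x0,y0]+.5)*k
    cv2.circle(big,tuple(int(a) for a in u),3,(0,255,0),1);cv2.putText(big,n,(int(u[0])+4,int(u[1])),0,.4,(0,0,255),1)
    if n in('pad','key','hood','post'):print(n,X.round(4))
cv2.imwrite('pics/crop0.png',big)
# other items: bench positions rough
for n,uv,z in [('jar',(497,356),.04),('case',(442,374),.027),('beaker',(386,346),.06),('dropper',(357,302),.07),('weigh',(491,243),.05),('carton',(588,388),.09)]:print(n,onz(f,np.array(uv)*s,z).round(3))
E
python3 fit.py
```

```text
g key 15 around [110 113 114 114 115 112 118 113 105  79  56  48  32  23  15  23  26  23
  59  79 105 112 116 115 113 115 108 101  85]
[471.72309028 297.52604167] [298 186   9  10  72]
yaw 0.4289797233300038 origin [ 0.61664821 -0.11561746]
resid mm [[ 0.6 -2.6]
 [ 1.6  8.4]
 [ 3.  -2.4]
 [-2.4 -6.3]
 [-2.8  2.9]]
pad [ 0.513  -0.1246  0.091 ]
key [ 0.5875 -0.2081  0.092 ]
hood [ 0.6694 -0.053   0.14  ]
post [ 0.5172 -0.0544  0.11  ]
jar [ 0.445 -0.27   0.04 ]
case [ 0.403 -0.132  0.027]
beaker [0.474 0.006 0.06 ]
dropper [0.584 0.076 0.07 ]
weigh [ 0.731 -0.263  0.05 ]
carton [ 0.363 -0.479  0.09 ]
```

View pics/crop0.png

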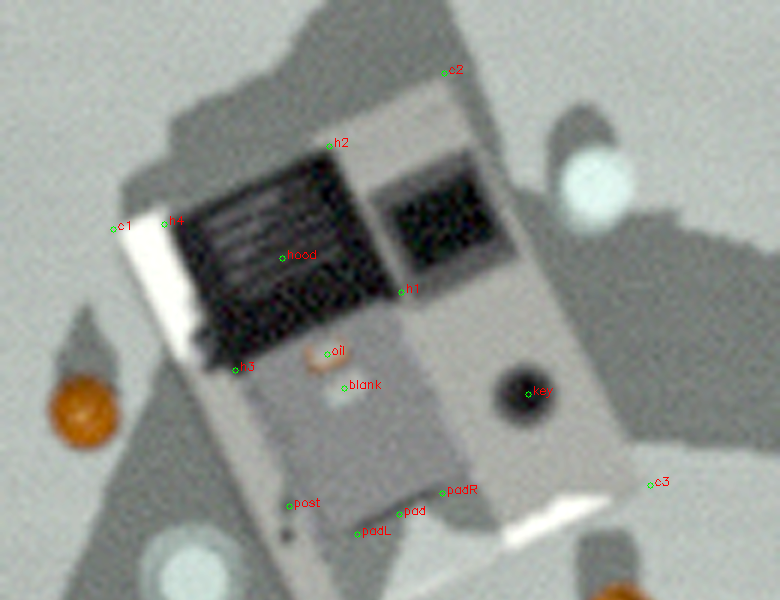

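The overlay fits to about 3 mm, with the key, cells and pad edge on target. I'll close the gripper and travel above the free top in front of the pad.

Request:
carry_out(plan=[1, 24, 38, 0, 0.02, 1, 24, 38, 0, 0.02, 1, 24, 38, 0, 0.02, 1, 24, 38, 0, 0.02, 1, 24, 38, 0, 0.02, 1, 24, 38, 0, 0.01, 1, 24, 38, 0, 0, 1, 24, 38, 0, 0, 1, 24, 38, 0, 0, 1, 24, 38, 0, 0], force=20)

```text
time: 1.1
ee_pos: [0.4382, -0.2112, 0.2335]
orientation: [0.977, 0.214, -0.0, -0.0]
force: [1.2, -0.3, -0.1]
finger_gap: 0.0138
```

Request:
carry_out(plan=[1, 17, 25, 0, 0, 1, 17, 25, 0, 0, 1, 16, 25, 0, 0, 1, 0, 0, -35, 0, 1, 0, 0, -35, 0, 1, 0, 0, 0, 0, 1, 0, 0, 0, 0])

```text
time: 1.8
ee_pos: [0.4873, -0.1379, 0.1637]
orientation: [0.977, 0.214, -0.001, -0.0]
force: [0.6, -0.2, -0.2]
finger_gap: 0.0005
```

Run:
```python
from h import *
o0,o1,th=np.load('pose.npy');c,s=np.cos(th),np.sin(th)
st=get_state();p=st['ee_pos'];print(p,st['force'],st['finger_gap'])
d=p[:2]-[o0,o1];print('local',c*d[0]+s*d[1],-s*d[0]+c*d[1])
f=snap('side','side1');img=f['img']
P=lambda x,y,z:np.r_[o0+(c*x-s*y)/1e3,o1+(s*x+c*y)/1e3,z/1e3]
u0=proj(f,P(-40,0,90))[0];x0,y0=int(u0[0]-65),int(u0[1]-50);k=6
big=cv2.convertScaleAbs(cv2.resize(img[y0:y0+100,x0:x0+130,::-1],None,fx=k,fy=k,interpolation=cv2.INTER_CUBIC),alpha=1.4)
for n,q in dict(pad=(-98,35,91),padL=(-98,65,77),padR=(-98,5,105),key=(-65,-72,92),post=(-65,97,110),h1=(23,-22,140),c3=(-150,-120,70),c2=(150,-120,70),c4=(-150,120,70)).items():
    u=(proj(f,P(*q))[0]-[x0,y0]+.5)*k;cv2.circle(big,(int(u[0]),int(u[1])),3,(0,255,0),1);cv2.putText(big,n,(int(u[0])+4,int(u[1])),0,.4,(0,0,255),1)
u=(proj(f,p-[0,0,.019])[0]-[x0,y0]+.5)*k;cv2.circle(big,(int(u[0]),int(u[1])),4,(255,0,0),2)
cv2.imwrite('pics/side1c.png',big)
```

```text
[ 0.48733142 -0.13788622  0.16366911] [ 0.58141694 -0.16073138 -0.18866177] 0.0004968213731755449
local -0.12686200702215214 0.03353743227631009
```

View pics/side1c.png

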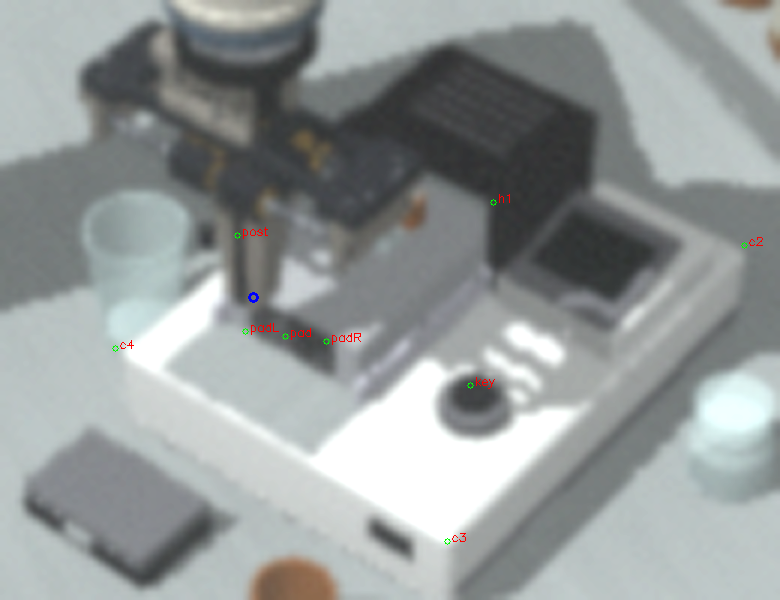

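The fingers stand before the pad, with the model within about 4 mm (key observed at about (475,390), predicted at (470,385)). I'll descend and start pushing along (0.909, 0.416).

Request:
carry_out(plan=[1, 0, 0, -25, 0, 1, 0, 0, -20, 0, 1, 0, 0, -16, 0, 1, 0, 0, 0, 0, 1, 7, 3, 0, 0, 1, 7, 3, 0, 0, 1, 0, 0, 0, 0])

```text
time: 2.55
ee_pos: [0.5039, -0.1319, 0.104]
orientation: [0.977, 0.214, 0.001, 0.001]
force: [-0.5, -0.4, 0.2]
finger_gap: 0.0007
```

Request:
carry_out(plan=[1, 7, 3, 0, 0, 1, 7, 3, 0, 0, 1, 9, 4, 0, 0, 1, 9, 4, 0, 0, 1, 0, 0, 0, 0])

```text
time: 3.05
ee_pos: [0.5334, -0.1177, 0.1029]
orientation: [0.977, 0.215, -0.001, -0.0]
force: [-3.8, -0.6, 4.3]
finger_gap: 0.0005
```

Request:
carry_out(plan=[1, 9, 4, 0, 0, 1, 9, 4, 0, 0, 1, 5, 2, 0, 0, 1, 0, 0, 0, 0])

```text
time: 3.45
ee_pos: [0.5553, -0.1078, 0.1026]
orientation: [0.977, 0.215, -0.002, -0.0]
force: [-7.1, -2.4, 6.7]
finger_gap: 0.0005
```

Run:
```python
from h import *
o0,o1,th=np.load('pose.npy');c,s=np.cos(th),np.sin(th)
st=get_state();p=st['ee_pos'];print(p,st['force'],st['finger_gap'])
d=p[:2]-[o0,o1];print('local',c*d[0]+s*d[1],-s*d[0]+c*d[1])
f=snap('side','side2');img=f['img']
u0=proj(f,[o0-.03,o1,.09])[0];x0,y0=int(u0[0]-65),int(u0[1]-50)
cv2.imwrite('pics/side2c.png',cv2.convertScaleAbs(cv2.resize(img[y0:y0+100,x0:x0+130,::-1],None,fx=6,fy=6,interpolation=cv2.INTER_CUBIC),alpha=1.4))
```

```text
[ 0.55527546 -0.10775433  0.10263276] [-7.11055005 -2.40788448  6.66610935] 0.0005419323791239748
local -0.05254118495774437 0.03267823300616015
```

View pics/side2c.png

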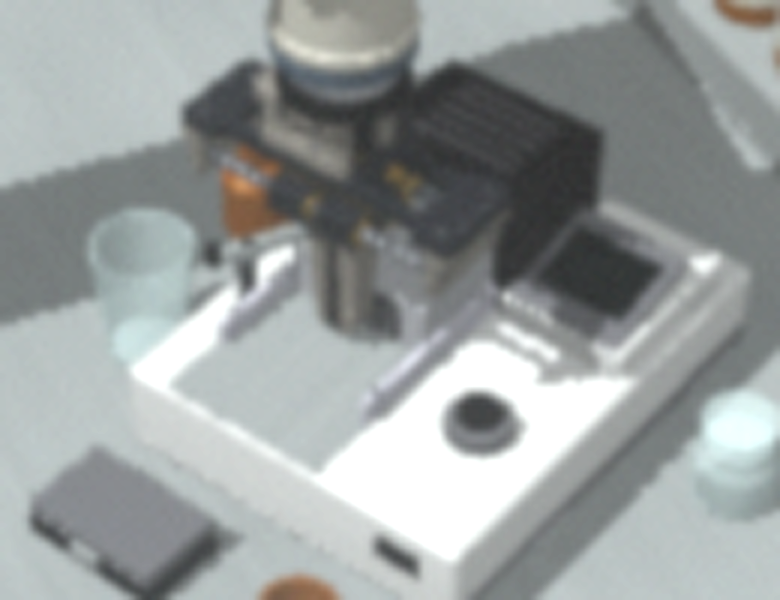

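The fingers are on the pad and the carriage is nearly in (pad near (385,310)), with a horizontal force of 7.5 N. I'll keep pushing gently until it hits the end stop.

Request:
carry_out(plan=[1, 3, 1, 0, 0, 1, 3, 1, 0, 0, 1, 2, 1, 0, 0, 1, 0, 0, 0, 0])

```text
time: 3.9
ee_pos: [0.5595, -0.1059, 0.1025]
orientation: [0.977, 0.215, -0.005, -0.0]
force: [-21.0, -9.0, 15.4]
finger_gap: 0.0
```

The force jumped to 23 N at local x of about -48, which is the predicted end stop. I'll hold there.

Request:
carry_out(plan=[1, 0, 0, 0, 0, 1, 0, 0, 0, 0, 1, 0, 0, 0, 0, 1, 0, 0, 0, 0, 1, 0, 0, 0, 0, 1, 0, 0, 0, 0, 1, 0, 0, 0, 0, 1, 0, 0, 0, 0, 1, 0, 0, 0, 0, 1, 0, 0, 0, 0])

```text
time: 4.9
ee_pos: [0.5595, -0.1059, 0.1025]
orientation: [0.977, 0.215, -0.005, -0.001]
force: [-20.9, -8.3, 16.0]
finger_gap: 0.0004
```

Request:
carry_out(plan=[1, 0, 0, 0, 0, 1, 0, 0, 0, 0, 1, 0, 0, 0, 0, 1, 0, 0, 0, 0])

```text
time: 5.3
ee_pos: [0.5595, -0.1059, 0.1025]
orientation: [0.977, 0.215, -0.005, -0.001]
force: [-19.9, -8.0, 16.1]
finger_gap: 0.001
```

Request:
carry_out(plan=[1, -9, -4, 0, 0, 1, -9, -4, 0, 0, 1, -9, -4, 0, 0, 1, -9, -4, 0, 0, 1, -9, -4, 0, 0, 1, 0, 0, 0, 0, 1, 0, 0, 0, 0, 1, 0, 0, 0, 0, 1, 0, 0, 0, 0])

```text
time: 6.2
ee_pos: [0.5202, -0.1249, 0.1026]
orientation: [0.977, 0.214, 0.0, 0.0]
force: [-0.5, 1.0, -0.7]
finger_gap: 0.0006
```

Request:
carry_out(plan=[1, 0, 0, 30, 0, 1, 0, 0, 30, 0, 1, 0, 0, 10, 0, 1, 0, 0, 0, 0])

```text
time: 6.6
ee_pos: [0.5208, -0.1251, 0.1738]
orientation: [0.977, 0.214, 0.001, 0.001]
force: [0.4, -0.7, 1.0]
finger_gap: 0.0006
```

Run:
```python
from h import *
o0,o1,th=np.load('pose.npy');c,s=np.cos(th),np.sin(th)
st=get_state();p=st['ee_pos'];print(p,st['force'],st['finger_gap'])
f=snap('side','side3');img=f['img']
P=lambda x,y,z:np.r_[o0+(c*x-s*y)/1e3,o1+(s*x+c*y)/1e3,z/1e3]
u0=proj(f,P(-30,0,90))[0];x0,y0=int(u0[0]-65),int(u0[1]-50);k=6
big=cv2.convertScaleAbs(cv2.resize(img[y0:y0+100,x0:x0+130,::-1],None,fx=k,fy=k,interpolation=cv2.INTER_CUBIC),alpha=1.4)
for n,q in dict(r0=(-98,-13,108),r36=(-62,-13,108),r60=(-38,-13,108)).items():
    u=(proj(f,P(*q))[0]-[x0,y0]+.5)*k;cv2.circle(big,(int(u[0]),int(u[1])),3,(0,255,0),1);cv2.putText(big,n,(int(u[0])+4,int(u[1])),0,.4,(0,0,255),1)
cv2.imwrite('pics/side3c.png',big)
# key from both views: dark blob centroids -> midpoint of rays
ft=np.load('pics/top0.npy',allow_pickle=True).item()
rs=[]
for fr in(ft,f):
    g=fr['img'].max(2);u=proj(fr,P(-65,-72,92))[0].astype(int);r=9
    w=(g[u[1]-r:u[1]+r,u[0]-r:u[0]+r]<60).astype(np.uint8)
    n,l,stt,ce=cv2.connectedComponentsWithStats(w);i=1+np.argmax(stt[1:,4]);px=ce[i]+u-r
    print(px,stt[i],onz(fr,px,.092).round(4));rs.append(ray(fr,px))
(a,d),(b,e)=rs;d/=np.linalg.norm(d);e/=np.linalg.norm(e)
t=np.linalg.lstsq(np.c_[d,-e],b-a,rcond=None)[0];print('key',(a+d*t[0]),(b+e*t[1]),'model',P(-65,-72,92))
```

```text
[ 0.52079963 -0.12507781  0.17379053] [ 0.39001902 -0.72519318  0.99852691] 0.0006032372368306223
[302.  190.5] [ 5  6  9  8 56] [ 0.5866 -0.2059  0.092 ]
[278.61904762 226.57142857] [ 8 10  6  4 21] [ 0.5854 -0.2167  0.092 ]
key [ 0.58795975 -0.20708662  0.08131866] [ 0.59057072 -0.20811928  0.08176532] model [ 0.58748573 -0.20812989  0.092     ]
```

View pics/side3c.png

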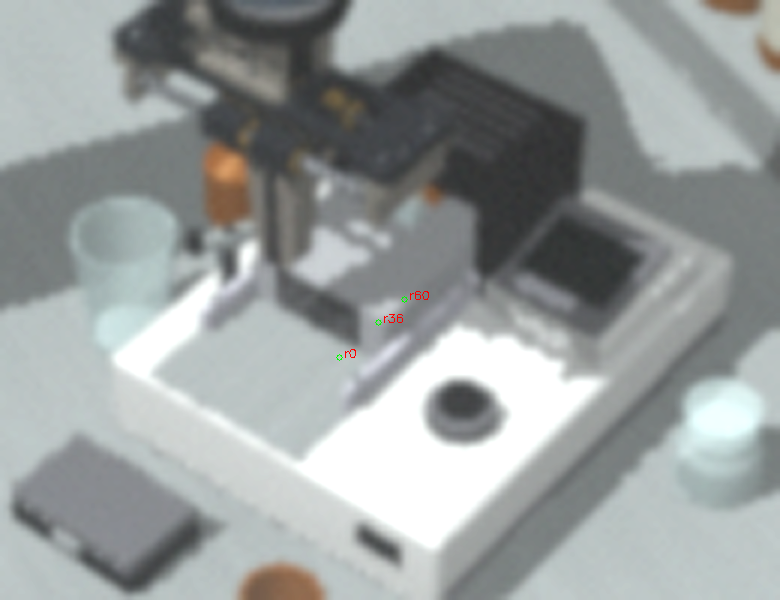

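The carriage sprang back and rests near 36 mm: its pad end moved by about (35,-35) px from the start, and the prediction was (39,-35). The key is at about (463,400), and both views put it near (0.588, -0.2075). I'll move over it.

Request:
carry_out(plan=[1, 22, -27, 0, 0, 1, 22, -27, 0, 0, 1, 23, -28, 0, 0, 1, 0, 0, -20, 0, 1, 0, 0, -20, 0, 1, 0, 0, -12, 0, 1, 0, 0, 0, 0, 1, 0, 0, 0, 0])

```text
time: 7.45
ee_pos: [0.5865, -0.2067, 0.1202]
orientation: [0.977, 0.214, -0.0, -0.0]
force: [0.3, -0.1, 1.5]
finger_gap: 0.0003
```

Run:
```python
from h import *
st=get_state();p=st['ee_pos'];print(p,st['force'])
f=snap('side','side4');img=f['img']
u0=proj(f,[.588,-.2075,.1])[0];x0,y0=int(u0[0]-50),int(u0[1]-40)
cv2.imwrite('pics/side4c.png',cv2.convertScaleAbs(cv2.resize(img[y0:y0+75,x0:x0+100,::-1],None,fx=8,fy=8,interpolation=cv2.INTER_CUBIC),alpha=1.4))
```

```text
[ 0.58646629 -0.20668768  0.120175  ] [ 0.26054904 -0.10329837  1.45334513]
```

View pics/side4c.png

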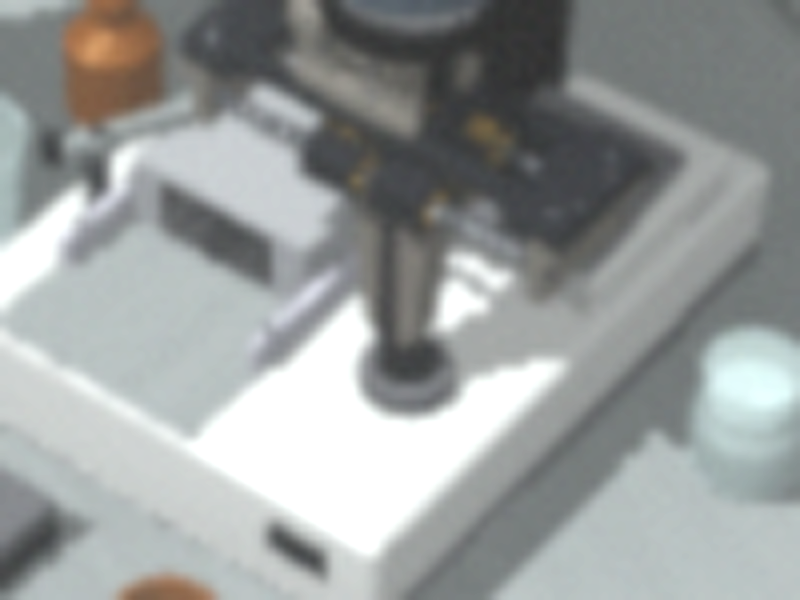

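The fingertips hang at (403,340), centred over the collar at (408,380), about 9 mm above the key. The latched carriage is visible. Pressing.

Request:
carry_out(plan=[1, 0, 0, -5, 0, 1, 0, 0, -4, 0, 1, 0, 0, -3, 0, 1, 0, 0, -2, 0, 1, 0, 0, 0, 0])

```text
time: 8.0
ee_pos: [0.587, -0.207, 0.1068]
orientation: [0.977, 0.214, 0.0, 0.0]
force: [1.2, 0.7, 3.9]
finger_gap: 0.0003
```

Request:
carry_out(plan=[1, 0, 0, -2, 0, 1, 0, 0, -1, 0, 1, 0, 0, 0, 0, 1, 0, 0, 0, 0])

```text
time: 8.4
ee_pos: [0.5871, -0.207, 0.1052]
orientation: [0.977, 0.214, 0.0, 0.0]
force: [-3.2, 2.6, 16.6]
finger_gap: 0.0005
```

The key has bottomed: tip at 86.2 mm (5.8 mm of travel) and 16.6 N. I'll release it in small steps to check the key's stroke.

Request:
carry_out(plan=[1, 0, 0, 3, 0, 1, 0, 0, 0, 0, 1, 0, 0, 0, 0])

```text
time: 8.7
ee_pos: [0.587, -0.207, 0.1068]
orientation: [0.977, 0.214, 0.0, 0.0]
force: [0.4, 0.8, 3.9]
finger_gap: 0.0003
```

Request:
carry_out(plan=[1, 0, 0, 3, 0, 1, 0, 0, 0, 0, 1, 0, 0, 0, 0])

```text
time: 9.0
ee_pos: [0.5869, -0.207, 0.1096]
orientation: [0.977, 0.214, 0.0, 0.0]
force: [2.2, 0.1, 3.2]
finger_gap: 0.0004
```

Request:
carry_out(plan=[1, 0, 0, 20, 0, 1, 0, 0, 30, 0, 1, 0, 0, 40, 0, 1, -20, -35, 0, 0, 1, -20, -35, 0, 0, 1, -20, -35, 0, 0, 1, -20, -35, 0, 0, 1, 0, 0, 0, 0, 1, 0, 0, 0, 0])

```text
time: 9.9
ee_pos: [0.5057, -0.3472, 0.1989]
orientation: [0.977, 0.213, -0.001, -0.001]
force: [0.1, -0.1, 0.3]
finger_gap: 0.0004
```

Run:
```python
from h import *
o0,o1,th=np.load('pose.npy')
print(get_state()['ee_pos'],get_state()['force'])
f=snap('top','top5');a=f['img'][125:225,215:345,::-1]
a=cv2.resize(a,None,fx=6,fy=6,interpolation=cv2.INTER_CUBIC);cv2.imwrite('pics/top5c.png',cv2.convertScaleAbs(a,alpha=1.5))
snap('side','side5')
```

```text
[ 0.50568375 -0.34717198  0.1988951 ] [ 0.13780341 -0.06450949  0.30266091]
```

View pics/top5c.png

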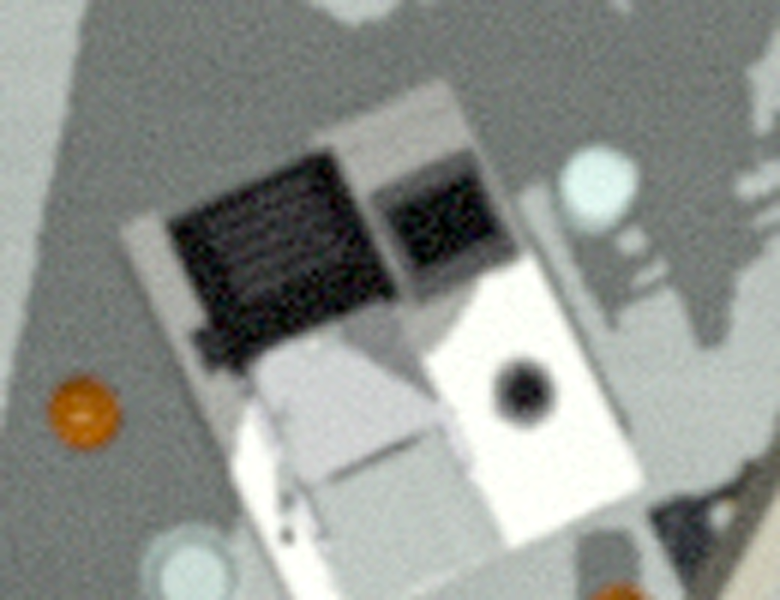

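View pics/side5.png

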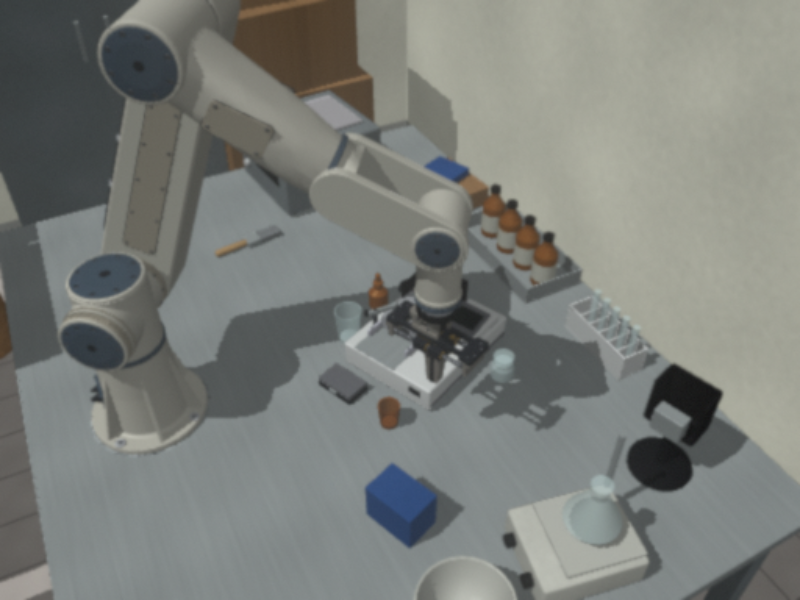

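Top view: the carriage is latched, with its front edge at about (377,457) against a prediction of (377,452), and the key is up at (525,392). The neighbouring bottles have not moved, and in the side view nothing else is disturbed either. Handing in.

```bash
python3 -c "
from h import *
print(close_job())"
```

```text
the job is handed in; nothing more can be done
None
```

I took the colour reading as asked and handed the job in at about 10 s of the 38 s allowed. It reports no verdict, so what follows is from my own checks.

- **Carriage home:** I pushed the pad with closed fingers until the force jumped to about 23 N, at the predicted position of the end stop. I held it there for about 1.4 s.
- **Latched:** After I backed the fingers off, the carriage sprang back and stayed. The side view put it at about 36 mm. A rough reading of the last top view came out nearer 32–33 mm, at the low edge of the allowed range, but at that blur it is only good to about 3 mm.
- **Key:** I pressed it about 5.8 mm, where the force rose to 16.6 N, and then released it. It shows at the same place in the last top view, but I couldn't measure its height to confirm it is fully up.
- **Cells and bench:** The cells were out of view at the end (inside or at the mouth of the hood), so I could not check directly that they are upright and seated. The fingers never came near them. The other things on the bench that I could see had not visibly moved.

While pushing, there was also an unexpected upward force on the fingers of up to 16 N, probably friction on the rubber pad; it had no visible effect.

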